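Clamp a terracotta fragment in the bonding jig

TASK

Take the red terracotta fragment out from under the bench riser and slide its sound end, square and flat, fully home against the end stop between the jig's cheeks, so that the broken end sticks out for treatment. Then push the toggle clamp's red handle down over centre until it locks, with the pad holding the fragment down, and leave the grey bricks, the jar, the brush, the weight and the tape roll where they are.

Things in the scene. Friction and masses are not known exactly. Their poses are not given: they have to be found in the camera images.
- fragment: Red terracotta fragment (the others are grey), cream bands on top: 173 mm long, 50 wide, 38 high, 0.44 to 0.69 kg, flat parallel sides. Origin: on its underside, 85 mm from the sound, square end (at x = -85 mm); +x end broken: full section to +66 mm, jagged to about +88. Starts in one of the riser's bays, sound end out 65 to 85 mm. Once home in the jig, only x > +15 mm is clear of the cheeks.
- fragment_end (a point): Centre of the fragment's sound end face, 19 mm above its underside; axes as the fragment's.
- grey_brick1: Grey brick fragment, 173 x 40 x 38 mm, 0.5 kg, origin and axes as the red one's; bystander in another bay.
- grey_brick2: Second grey brick fragment, as grey_brick1.
- riser: Plywood bench riser without floor, fixed. Origin: on the bench under its centre. 100 mm deep (x), 288 wide (y); board from 50 to 62 mm high; rolls and tubes on top reach 84 mm, none in its foremost 33 mm. Three bays, open in front (-x) and behind, at y = -92, 0, +92 mm, each 80 mm wide between 12 mm partitions that end flush with the board.
- jig: Bonding jig, fixed. Origin: on the bench under the nest; y runs along the nest from mouth to end stop and clamp, z up. Bed 12 mm thick, 130 wide, y = -110 to +215 mm. Nest: two cheeks 14 mm thick, 53 apart, 40 high over the bed, y = -35 to +50; mouth flared between y = -50 and -35 to 68 mm wide. End stop at y = +50, 26 mm high. The clamp stands behind it on a 30 mm block.
- stop_face (a point): Centre of the end stop's face, 31 mm above the bench (19 mm above the bed); axes as the jig's. The fragment is home when fragment_end lies here.
- nest_mouth (a point): Centre of the start of the parallel part of the nest, on the bed's top; axes as the jig's.
- clamp_handle (a joint): Handle of the toggle clamp, rad above level. 0: locked at its stop, pointing along the jig's +y, away from the nest; 1.3: fully open. Centre at 0.08. Starts at 1.0 to 1.25, stays where left (friction, 1 N at the grip). Below about 0.35 the pad bears on the fragment and the handle resists, up to about 10 N at handle_grip; past the centre it goes to its stop by itself and holds.
- handle_pivot (a point): Handle's pivot on the jig: 144 mm along the jig's y, 66 mm above the bench; the pivot axis is the jig's x. Axes as the jig's.
- handle_grip (a point): Point on the axis of the handle's red grip, 110 mm from the pivot. The grip is round, 21 mm in diameter, from 42 to 130 mm from the pivot. Its y axis points along the handle away from the pivot. Open, the handle's end reaches up to 195 mm and the clamp arm up to 165 mm above the bench.
- pad: Black rubber pad under the clamp arm, 24 mm in diameter. Locked, it bears on the fragment's top 35 mm in front of the stop with about 40 N; clamp and rubber together give some 7 mm. Open, it stands well above the cheeks, clear of the nest.
- jar: Amber glass jar, 60 mm in diameter, 85 mm high; bystander, origin under its centre.
- brush: Brush, 170 mm long, lying; bystander.
- weight: Brass weight, 52 mm in diameter, 55 mm high, 0.7 kg; bystander, origin under its centre.
- tape_roll: Roll of paper tape lying flat, 90 mm in diameter, 24 mm high; bystander, origin under its centre.

How it is judged:
On the way, in this order (a step that is already met when the one before it is completed fails the run):
1. the fragment is home in the nest, sound end against the stop, flat on the bed, with the clamp still open (y of fragment_end in the frame of jig above 0.047 m and x of fragment_end in the frame of jig between -0.004 and 0.004 m and z of fragment_end in the frame of jig below 0.0345 m and angle between the x axis of fragment and the y axis of jig, either way round below 0.05 rad and value of joint clamp_handle above 0.5 rad), for 0.2 s.
2. the handle is pushed down past centre to its stop (value of joint clamp_handle below 0.04 rad), for 0.2 s.
At the end, for the whole second after the job is handed in: Handle past centre at its stop (below 0.04 rad); pad presses on the fragment with over 15 N; the fragment is still, flat on the bed (end under 3.5 mm high), its sound end within 3 mm of the stop and 4 mm of the nest's middle line, aligned within 0.05 rad (value of joint clamp_handle below 0.04 rad and contact force between pad and fragment above 15 N and y of fragment_end in the frame of jig above 0.047 m and x of fragment_end in the frame of jig between -0.004 and 0.004 m and z of fragment_end in the frame of jig below 0.0345 m and angle between the x axis of fragment and the y axis of jig, either way round below 0.05 rad and linear speed of fragment below 0.02 m/s); the robot touches nothing.
It fails at once if a grey brick was moved more than 20 mm (distance of any of grey_brick1, grey_brick2 from where it was at the start of the episode above 0.02 m).
It fails at once if the jar, brush, weight or tape roll was moved more than 20 mm (distance of any of jar, brush, weight, tape_roll from where it was at the start of the episode above 0.02 m).
It also fails if it takes over 64 s, if anything falls off the work surface, if the arm or the gripper's body presses on something with over 40 N, if the wrist force passes 120 N, or if a joint passes its speed limit or range.

ROBOT

A 6-joint arm with a two-finger parallel gripper is mounted at the origin on the work surface. World frame = base frame: x ahead of the robot, y to its left, z up, the work surface at z = 0. Lengths are in m, angles in rad, forces in N, time in s.
With the tool pointing down it reaches from about 0.3 to 0.95 m from the base axis. Payload 3.1 kg.
Tool frame: the origin (TCP) lies on the centre line of the jaws, within the pads' length; the fingertips stand 14 mm ahead of it and the grasp point (between the pads) lies 5 mm behind it (r.tip_extent is the z of the fingertips in the tool frame, in m); z points along the fingers, y is the line along which they close (so a half turn about z gives the same grasp; the last joint's range is limited). The gripper opens to 85 mm and grips with 20 to 120 N. Pads are 22 mm wide; open, the fingers measure 114 mm over their backs; the gripper's body (76 mm by 85 mm) begins 54 mm behind the grasp point. The pads swing forward as they close: fully open they stand 13 mm farther back than shut.
Start: joints at [-1.315, 0.308, 1.634, -0, 1.2, -0.07], TCP at [0.2, -0.592, 0.245] pointing down, gripper open.
Joint ranges: [-3.06, 3.06], [-0.79, 1.96], [0.05, 2.63], [-1.19, 4.34], [0.05, 2.64], [-2.94, 2.94]. Speed limits (rad/s): [2.79, 2.79, 3.14, 3.14, 3.14, 3.14].

INTERFACE

Orientations are given as a 3x3 rotation matrix whose columns are the frame's x, y, z axes.
In Python, from bench import r gives the robot as it stands. The module is installed in compiled form; this text tells all that it offers.
- The arm moves only by the tool carry_out, never from a script. Its argument "steps" is a list of rows, each an object with "grip": the closure, from 0 (fully open) to 1 (shut); "dp": the shift along the world's x, y, z in mm, a list of three; "spin": the turn about the world's z in rad. In form: [{"grip": grip, "dp": [x, y, z], "spin": spin}, ...]. A call has 1 to 20 rows; each row is the pose to reach, as a shift and turn from the pose commanded when the call began; what a row does not reach only later rows make up. A row lasts 1/8 s, in which the tool goes at most 62.5 mm and 10.7 degrees, less where a joint would pass 70% of its speed; a pose out of reach is approached as far as the arm can. A call with a gripper value outside its range is refused whole. The fingers move at their own pace and stop on an object; "force" is the grip in N (left out, the last holds). Time passes only in rows, so rows that repeat a pose let the fingers close. It gives the time, the measured TCP pose, the force, the opening and the grip force at its end, in the units of the state.
- r.state(): the state, without advancing time (a new reading comes with each control period).
- r.read_camera(name): name is "side" or "top"; returns the picture (400x640x3 uint8, red, green, blue); there is no depth.
- r.camera_params(name): a dict with "intrinsics" (3x3 intrinsics, pixels), "R" (3x3) and "t" (3): a world point X has camera coordinates R X + t. Camera axes: x right, y down, z forward; pixel columns grow to the right and rows downward; lengths in m; the calibration is good to about 2 mm. A picture is of the moment at which its call begins. camera_params takes no time and is no camera call.
- r.hand_in(): hands the job in; it is judged then, once.
Trained networks look in the newest picture that a camera, given by its name, has taken for a name from the list of things; names that differ only in an ending like _2 or _b are one class to them, and where a whole thing is asked for, a point or a joint stands for the part that bears it (a point fixed in the world has none). Each returns a list of dicts, best first, with "confidence" (0 to 1); they miss things now and then, are a little off and sometimes report something else, mostly with a low value. They report only what shows in the picture. A call takes as long as a camera call.
- r.masks_of(name, camera): "mask" (400x640 bool, what is visible of it) and "rect" ([left, top, right, bottom] in pixels, round what is visible of it).
- r.landmark_of(name, camera): "pixel" ([column, row] in pixels: a listed point, or the origin of a listed thing).
The state is a dict: "time": time; "joint_positions": joint angles; "joint_vel": joint speeds; "joint_efforts": joint torques, N m; "tcp_pos": TCP position; "orientation": TCP orientation; "ft_force": force on the tool from outside, world axes, zero at the start; "ft_torque": the same for the moment, N m; "finger_gap": opening from 0.0 (shut) to 1.0 (fully open); "grip_force": force on a finger pad.
Only numpy, scipy, OpenCV 4.12 (cv2) and the standard library are available. Lean on these libraries where they do the work, as an engineer would, in place of code of your own. Each camera call takes 0.05 s, during which the arm holds its last target. There are 200 camera calls.

## Working session

There is one attempt and no reset: what is moved stays moved. The work goes in short steps, Python scripts to look and compute and a tool call to move; the robot and the scene stay as the last step left them, time stands still between calls to the robot, and variables do not carry over. Pictures are saved under pics/ and viewed, at most 10 in all, crops included, and the job is handed in when it is done.

Besides the shell and the picture viewer there is one more tool, called after "Call:" by a JSON object that holds its "fn" and its "kwargs", one argument or row to a line. carry_out: Moves the arm, as the interface text tells. Its arguments: {"type":"object","properties":{"steps":{"type":"array","items":{"type":"object","properties":{"grip":{"type":"number"},"dp":{"type":"array","items":{"type":"number"}},"spin":{"type":"number"}}}},"force":{"type":"number"}},"required":["steps"]}

```bash
mkdir -p pics; cat > h.py <<'E'
import numpy as np, cv2
from bench import r
def ray(cam,px):
    p=r.camera_params(cam);K,R,t=[np.array(p[k]) for k in("intrinsics","R","t")]
    d=R.T@np.linalg.inv(K)@np.array([px[0],px[1],1.]);return -R.T@t,d
def atz(cam,px,z):
    c,d=ray(cam,px);return c+d*(z-c[2])/d[2]
def proj(cam,X):
    p=r.camera_params(cam);K,R,t=[np.array(p[k]) for k in("intrinsics","R","t")]
    q=K@(R@np.array(X)+t);return q[:2]/q[2]
def tri(pxa,pxb):
    a,u=ray("top",pxa);b,v=ray("side",pxb)
    A=np.stack([u,-v],1);s=np.linalg.lstsq(A,b-a,rcond=None)[0]
    p,q=a+u*s[0],b+v*s[1];return (p+q)/2,np.linalg.norm(p-q)
def snap(cam,f):
    im=r.read_camera(cam);cv2.imwrite("pics/"+f,im[:,:,::-1]);return im
E
python3 - <<'E'
from h import *
np.set_printoptions(precision=4,suppress=True)
for c in("top","side"):
    snap(c,c+"0.png"); print(c,ray(c,(320,200)))
    for n in["fragment","fragment_end","riser","jig","stop_face","nest_mouth","handle_pivot","handle_grip","pad","grey_brick1","jar","brush","weight","tape_roll"]:
        print(c,n,[(np.round(d["pixel"],1),round(d["confidence"],2)) for d in r.landmark_of(n,c)[:3]])
print(r.state()["time"],r.state()["orientation"])
E
```

```text
top (array([ 0.279 , -0.0017,  1.2721]), array([ 0.2017, -0.0074, -0.9794]))
top fragment [(array([381.5, 166.2]), 0.62)]
top fragment_end [(array([380.7, 197.3]), 0.91)]
top riser [(array([412.4, 154.1]), 0.69), (array([321.8, 142.5]), 0.53)]
top jig [(array([260.8, 198.4]), 0.56), (array([197.2, 275.4]), 0.35)]
top stop_face [(array([242.4, 196.4]), 0.71), (array([412. , 162.2]), 0.69)]
top nest_mouth [(array([270. , 203.4]), 0.64)]
top handle_pivot [(array([200.1, 179.4]), 0.81)]
top handle_grip [(array([173.6, 172.2]), 0.87)]
top pad [(array([239.9, 186.2]), 0.44)]
top grey_brick1 [(array([414.1, 163.6]), 0.82), (array([380.6, 166.5]), 0.67), (array([446.6, 163.3]), 0.66)]
top jar [(array([319.9, 142.5]), 0.87), (array([242.1, 195.4]), 0.56)]
top brush [(array([265.3, 143.4]), 0.57)]
top weight [(array([212.6, 141.8]), 0.58)]
top tape_roll [(array([193.4, 275.2]), 0.57)]
side (array([0.1539, 0.7926, 0.8705]), array([ 0.3412, -0.6845, -0.6443]))
side fragment [(array([321.4, 190.7]), 0.6)]
side fragment_end [(array([351.6, 198.9]), 0.66)]
side riser [(array([325.1, 171.4]), 0.79)]
side jig [(array([287.9, 278.3]), 0.84)]
side stop_face [(array([274.2, 282.4]), 0.64)]
side nest_mouth [(array([303.7, 262.1]), 0.78), (array([322.2, 191.2]), 0.57)]
side handle_pivot [(array([238.3, 297.8]), 0.97)]
side handle_grip [(array([216.6, 275.1]), 0.93)]
side pad [(array([275.8, 245.1]), 0.44)]
side grey_brick1 [(array([350.2, 159.5]), 0.91), (array([336.9, 171. ]), 0.68)]
side jar [(array([271. , 216.9]), 0.65)]
side brush [(array([239. , 250.5]), 0.67)]
side weight [(array([203.6, 286.9]), 0.56)]
side tape_roll [(array([327.5, 367.3]), 0.66)]
1.5 [[ 0.9474  0.3201 -0.    ]
 [ 0.3201 -0.9474  0.    ]
 [ 0.     -0.     -1.    ]]
```

```bash
python3 - <<'E'
from h import *
np.set_printoptions(precision=4,suppress=True)
P=dict(fragment=((381.5,166.2),(321.4,190.7)),fend=((380.7,197.3),(351.6,198.9)),riser=((412.4,154.1),(325.1,171.4)),jig=((260.8,198.4),(287.9,278.3)),stop=((242.4,196.4),(274.2,282.4)),mouth=((270,203.4),(303.7,262.1)),pivot=((200.1,179.4),(238.3,297.8)),grip=((173.6,172.2),(216.6,275.1)),pad=((239.9,186.2),(275.8,245.1)),jar=((319.9,142.5),(271,216.9)),brush=((265.3,143.4),(239,250.5)),weight=((212.6,141.8),(203.6,286.9)),tape=((193.4,275.2),(327.5,367.3)))
for k,v in P.items(): print(k,*tri(*v))
t=cv2.imread("pics/top0.png");s=cv2.imread("pics/side0.png")
a=cv2.resize(t[100:320,140:500],None,fx=2.2,fy=2.2,interpolation=cv2.INTER_CUBIC)
b=cv2.resize(s[120:390,160:460],None,fx=2.2,fy=2.2,interpolation=cv2.INTER_CUBIC)
cv2.imwrite("pics/a.png",a);cv2.imwrite("pics/b.png",b)
E
```

```text
fragment [ 0.6346 -0.185  -0.012 ] 0.005097097271260059
fend [ 0.5384 -0.1759  0.004 ] 0.0050344123237239125
riser [ 0.6662 -0.2727 -0.0095] 0.006840455935484908
jig [ 0.5552  0.1502 -0.0157] 1.6005493877807316e-05
stop [0.5598 0.197  0.0137] 0.0071069021165423825
mouth [0.5297 0.1206 0.0277] 0.003479897492240646
pivot [0.5937 0.2981 0.0534] 0.007570580840273468
grip [0.5943 0.3381 0.1624] 0.010630710074467998
pad [0.5594 0.1848 0.1266] 0.004411456172108167
jar [ 0.7087 -0.0178 -0.0155] 3.732098170774757e-05
brush [ 0.7098  0.1345 -0.0105] 0.0013385429649060156
weight [ 0.7131  0.2777 -0.0011] 0.009405517670323464
tape [0.3562 0.3264 0.007 ] 0.005892412652872778
```

View pics/a.png

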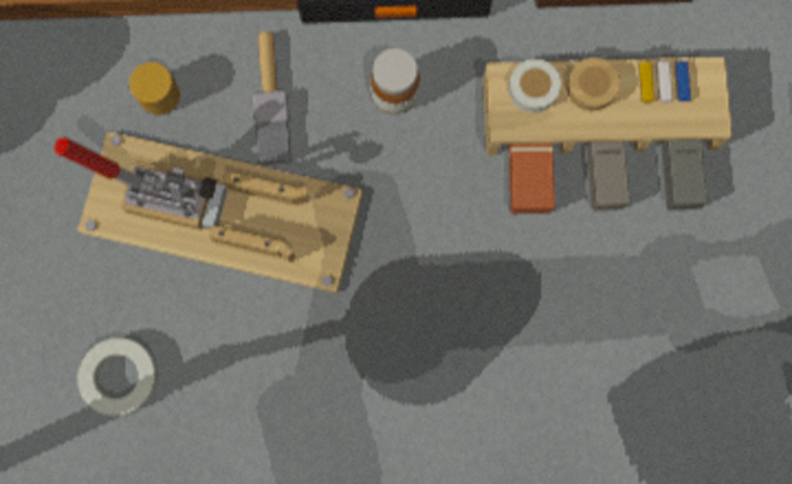

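View pics/b.png

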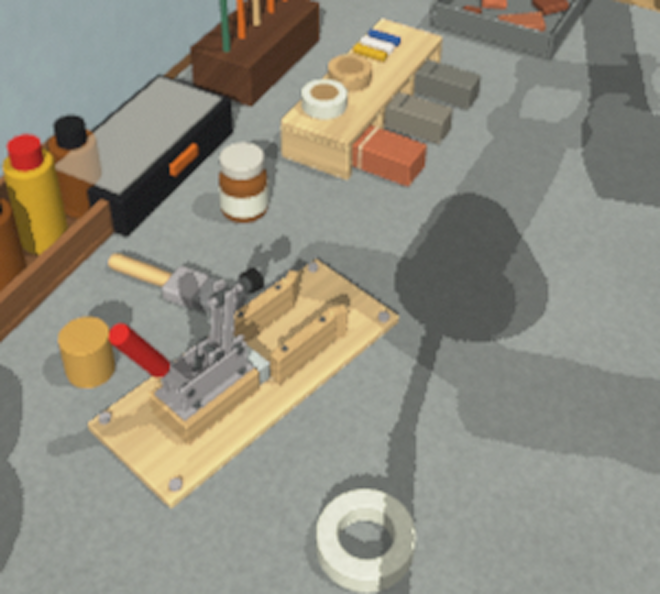

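Top crop: the jig's nest points left and slightly away from the robot, with the open clamp's handle at (90,158). The red fragment is in the left bay with its end at (532,212), and nothing stands between it and the jig's mouth. The side crop agrees. Next I refine the poses with model fits.

```bash
cat > fit.py <<'E'
from h import *
from scipy.optimize import minimize, least_squares
def T(p,q): # planar pose
    c,s=np.cos(p[2]),np.sin(p[2]);q=np.atleast_2d(np.array(q,float));return np.c_[p[0]+c*q[:,0]-s*q[:,1],p[1]+s*q[:,0]+c*q[:,1],q[:,2]]
def box(x0,x1,w,h,z0=0): return [[x,y,z0+z] for x in(x0,x1) for y in(-w/2,w/2) for z in(0,h)]
def redmask(im,lo=(0,110,60),hi=(12,255,255)):
    return cv2.inRange(cv2.cvtColor(im,cv2.COLOR_RGB2HSV),lo,hi)
def sil(cam,pts,S=4):
    px=np.array([proj(cam,X) for X in pts]);m=np.zeros((400*S,640*S),np.uint8)
    cv2.fillConvexPoly(m,cv2.convexHull(np.round((px+.5)*S-.5).astype(np.int32)),1)
    return cv2.resize(m.astype(np.float32),(640,400),interpolation=cv2.INTER_AREA)
E
python3 - <<'E'
from fit import *
np.set_printoptions(precision=4,suppress=True)
im={c:cv2.imread(f"pics/{c}0.png")[:,:,::-1].copy() for c in("top","side")}
C={"top":[(188.6,160),(305.9,185.5),(293.6,232.7),(175.5,205.5)],"side":[(200.5,313.2),(304.5,237.3),(341.4,264.5),(237.3,348.6)]}
Q=[(.065,.215,.012),(.065,-.11,.012),(-.065,-.11,.012),(-.065,.215,.012)]
D={}
for c in C:
    g=cv2.cvtColor(im[c],cv2.COLOR_RGB2GRAY)
    D[c]=cv2.cornerSubPix(g,np.array(C[c],np.float32)[:,None],(3,3),(-1,-1),(3,30,.01))[:,0]
    print(c,np.abs(D[c]-C[c]).max(1))
    f=lambda p,cs:np.concatenate([(proj(k,X)-d) for k in cs for X,d in zip(T(p,Q),D[k])])
    s=least_squares(f,[.556,.15,-.2],args=([c],),loss="soft_l1");print(s.x,f(s.x,[c]).reshape(-1,2).round(1).tolist())
s=least_squares(f,[.556,.15,-.2],args=(["top","side"],),loss="soft_l1");print("jig",s.x);J=s.x
for n,q in dict(stop=(0,.05,.031),mouth=(0,-.035,.012),pivot=(0,.144,.066)).items(): print(n,T(J,q)[0],proj("top",T(J,q)[0]),proj("side",T(J,q)[0]))
seeds={"top":(381,190),"side":(345,192)}
M={}
for c in C:
    m=redmask(im[c]);n,l=cv2.connectedComponents(m);k=l[int(seeds[c][1]),int(seeds[c][0])];M[c]=(l==k).astype(np.float32);print(c,k,M[c].sum())
def cost(p,cs):
    return sum(np.abs(sil(c,T(p[:3],box(-.085,-.085+p[3+i],.05,.038)))-M[c]).sum() for i,c in enumerate(C) if c in cs)
for cs in(["top"],["side"],["top","side"]):
    s=minimize(cost,[.63,-.18,0,.07,.07],args=(cs,),method="Nelder-Mead",options=dict(initial_simplex=np.array([.63,-.18,0,.07,.07])+np.vstack([np.zeros(5),np.diag([.01,.01,.1,.02,.02])]),maxiter=500));print("frag",cs,s.x,s.fun)
E
```

```text
Traceback (most recent call last):
cv2.error: OpenCV(4.12.0) :-1: error: (-5:Bad argument) in function 'cornerSubPix'
> Overload resolution failed:
>  - Layout of the output array corners is incompatible with cv::Mat
>  - Expected Ptr<cv::UMat> for argument 'corners'
```

```bash
cat > run1.py <<'E'
from fit import *
np.set_printoptions(precision=4,suppress=True)
im={c:cv2.imread(f"pics/{c}0.png")[:,:,::-1].copy() for c in("top","side")}
C={"top":[(188.6,160),(305.9,185.5),(293.6,232.7),(175.5,205.5)],"side":[(200.5,313.2),(304.5,237.3),(341.4,264.5),(237.3,348.6)]}
Q=[(.065,.215,.012),(.065,-.11,.012),(-.065,-.11,.012),(-.065,.215,.012)]
D={}
for c in C:
    g=cv2.cvtColor(im[c],cv2.COLOR_RGB2GRAY)
    D[c]=cv2.cornerSubPix(g,np.array(C[c],np.float32).reshape(-1,1,2).copy(),(3,3),(-1,-1),(3,30,.01))[:,0]
    print(c,np.abs(D[c]-C[c]).max(1))
    f=lambda p,cs:np.concatenate([(proj(k,X)-d) for k in cs for X,d in zip(T(p,Q),D[k])])
    s=least_squares(f,[.556,.15,-.2],args=([c],),loss="soft_l1");print(s.x,f(s.x,[c]).reshape(-1,2).round(1).tolist())
s=least_squares(f,[.556,.15,-.2],args=(["top","side"],),loss="soft_l1");print("jig",s.x);J=s.x
for n,q in dict(stop=(0,.05,.031),mouth=(0,-.035,.012),pivot=(0,.144,.066)).items(): print(n,T(J,q)[0],proj("top",T(J,q)[0]),proj("side",T(J,q)[0]))
seeds={"top":(381,190),"side":(345,192)}
M={}
for c in C:
    m=redmask(im[c]);n,l=cv2.connectedComponents(m);k=l[int(seeds[c][1]),int(seeds[c][0])];M[c]=(l==k).astype(np.float32);print(c,k,M[c].sum())
def cost(p,cs):
    return sum(np.abs(sil(c,T(p[:3],box(-.085,-.085+p[3+i],.05,.038)))-M[c]).sum() for i,c in enumerate(C) if c in cs)
for cs in(["top"],["side"],["top","side"]):
    s=minimize(cost,[.63,-.18,0,.07,.07],args=(cs,),method="Nelder-Mead",options=dict(initial_simplex=np.array([.63,-.18,0,.07,.07])+np.vstack([np.zeros(5),np.diag([.01,.01,.1,.02,.02])]),maxiter=500));print("frag",cs,s.x,s.fun)
E
python3 run1.py
```

```text
top [0.3643 1.9879 1.3596 1.5836]
[ 0.5483  0.1529 -0.2662] [[-0.5, -0.9], [0.3, 0.1], [0.1, 0.1], [0.1, 0.5]]
side [1.3096 0.7417 0.     1.4704]
[ 0.5425  0.1578 -0.2733] [[-0.3, 0.4], [0.0, 0.1], [0.5, -0.3], [-0.1, -0.3]]
jig [ 0.5456  0.1546 -0.2682]
stop [0.5588 0.2028 0.031 ] [238.7293 194.1954] [274.3846 279.8378]
mouth [0.5363 0.1208 0.012 ] [270.6637 202.7334] [300.5685 265.3836]
pivot [0.5838 0.2934 0.066 ] [201.2166 183.2482] [241.2273 293.6752]
top 566 584.0
side 10 533.0
frag ['top'] [ 0.6297 -0.1788 -0.0313  0.067   0.0808] 57.1875
frag ['side'] [ 0.6291 -0.1757 -0.0165  0.0813  0.0678] 39.5625Traceback (most recent call last):
  File "run1.py", line 22, in <module>
    s=minimize(cost,[.63,-.18,0,.07,.07],args=(cs,),method="Nelder-Mead",options=dict(initial_simplex=np.array([.63,-.18,0,.07,.07])+np.vstack([np.zeros(5),np.diag([.01,.01,.1,.02,.02])]),maxiter=500));print("frag",cs,s.x,s.fun)
    res = _minimize_neldermead(fun, x0, args, callback, bounds=bounds,
                               **options)
    fxr = func(xr)
    fx = function(np.copy(x), *(wrapper_args + args))
  File "run1.py", line 20, in cost
    return sum(np.abs(sil(c,T(p[:3],box(-.085,-.085+p[3+i],.05,.038)))-M[c]).sum() for i,c in enumerate(C) if c in cs)
  File "run1.py", line 20, in <genexpr>
    return sum(np.abs(sil(c,T(p[:3],box(-.085,-.085+p[3+i],.05,.038)))-M[c]).sum() for i,c in enumerate(C) if c in cs)
                      ~~~^^^^^^^^^^^^^^^^^^^^^^^^^^^^^^^^^^^^^^^^^^^^^
  File "fit.py", line 9, in sil
    px=np.array([proj(cam,X) for X in pts]);m=np.zeros((400*S,640*S),np.uint8)
                 ~~~~^^^^^^^
  File "h.py", line 9, in proj
    p=r.camera_params(cam);K,R,t=[np.array(p[k]) for k in("intrinsics","R","t")]
ValueError: time passes only in moves, steps and waits
```

```bash
python3 - <<'E'
s=open("h.py").read()
s=s.replace("def ray","from functools import lru_cache\n@lru_cache\ndef P(cam):\n    p=r.camera_params(cam);return [np.array(p[k]) for k in('intrinsics','R','t')]\ndef ray",1)
s=s.replace('p=r.camera_params(cam);K,R,t=[np.array(p[k]) for k in("intrinsics","R","t")]','K,R,t=P(cam)')
open("h.py","w").write(s)
E
python3 run1.py | tail -3; python3 -c "
from h import *
for c in('top','side'):
    r.read_camera(c);print([np.round(d['rect']) for d in r.masks_of('grey_brick1',c)[:3]])
s=r.state();print(s['time'],s['ft_force'],s['tcp_pos'],r.tip_extent)"
```

```text
frag ['top'] [ 0.6297 -0.1788 -0.0313  0.067   0.0808] 57.1875
frag ['side'] [ 0.6291 -0.1757 -0.0165  0.0813  0.0678] 39.5625
frag ['top', 'side'] [ 0.6297 -0.1768 -0.0076  0.0768  0.0677] 127.6875
[array([405., 160., 423., 199.]), array([163., 164., 202., 183.]), array([439., 162., 461., 197.])]
[array([334., 161., 365., 188.]), array([347., 150., 380., 173.])]
1.7 [0.45628283 0.18490658 0.6447819 ] [ 0.2000183  -0.59214607  0.24527342] 0.014
```

Call:
{"fn": "carry_out", "kwargs": {
  "steps": [
    {"grip":0,"dp":[40,45,-10],"spin":0.17},
    {"grip":0,"dp":[80,90,-20],"spin":0.35},
    {"grip":0,"dp":[120,135,-30],"spin":0.52},
    {"grip":0,"dp":[160,180,-40],"spin":0.7},
    {"grip":0,"dp":[200,225,-50],"spin":0.87},
    {"grip":0,"dp":[240,270,-60],"spin":1.05},
    {"grip":0,"dp":[280,315,-80],"spin":1.22},
    {"grip":0,"dp":[320,360,-100],"spin":1.4},
    {"grip":0,"dp":[350,390,-110],"spin":1.57},
    {"grip":0,"dp":[377,416,-125],"spin":1.75},
    {"grip":0,"dp":[377,416,-125],"spin":1.92},
    {"grip":0,"dp":[377,416,-125],"spin":2.1},
    {"grip":0,"dp":[377,416,-125],"spin":2.27},
    {"grip":0,"dp":[377,416,-125],"spin":2.45},
    {"grip":0,"dp":[377,416,-125],"spin":2.62},
    {"grip":0,"dp":[377,416,-125],"spin":2.796},
    {"grip":0,"dp":[377,416,-125],"spin":2.796},
    {"grip":0,"dp":[377,416,-125],"spin":2.796}
  ]
}}

```text
time: 3.95
tcp_pos: [0.5771, -0.1762, 0.1203]
orientation: [[-1.0, 0.022, 0.0], [0.022, 1.0, -0.0], [-0.0, -0.0, -1.0]]
ft_force: [1.1, 0.2, 0.4]
finger_gap: 1.003
grip_force: 0.0
```

Call:
{"fn": "carry_out", "kwargs": {
  "steps": [
    {"grip":0,"dp":[0,0,-35],"spin":0},
    {"grip":0,"dp":[0,0,-70],"spin":0},
    {"grip":0,"dp":[0,0,-90],"spin":0},
    {"grip":0,"dp":[0,0,-98],"spin":0},
    {"grip":0,"dp":[0,0,-98],"spin":0},
    {"grip":1,"dp":[0,0,-98],"spin":0},
    {"grip":1,"dp":[0,0,-98],"spin":0},
    {"grip":1,"dp":[0,0,-98],"spin":0},
    {"grip":1,"dp":[0,0,-98],"spin":0},
    {"grip":1,"dp":[0,0,-98],"spin":0},
    {"grip":1,"dp":[0,0,-98],"spin":0},
    {"grip":1,"dp":[0,0,-98],"spin":0}
  ],
  "force": 60
}}

```text
time: 5.45
tcp_pos: [0.5782, -0.1768, 0.0239]
orientation: [[-1.0, 0.02, 0.002], [0.02, 1.0, -0.001], [-0.003, -0.001, -1.0]]
ft_force: [-0.8, -0.5, 5.9]
finger_gap: 0.578
grip_force: 65.3
```

Call:
{"fn": "carry_out", "kwargs": {
  "steps": [
    {"grip":1,"dp":[-10,0,0],"spin":0},
    {"grip":1,"dp":[-30,0,1],"spin":0},
    {"grip":1,"dp":[-55,0,1],"spin":0},
    {"grip":1,"dp":[-80,0,1],"spin":0},
    {"grip":1,"dp":[-105,0,1],"spin":0},
    {"grip":1,"dp":[-130,0,1],"spin":0},
    {"grip":1,"dp":[-155,0,1],"spin":0},
    {"grip":1,"dp":[-170,15,1],"spin":-0.1},
    {"grip":1,"dp":[-175,30,1],"spin":-0.25},
    {"grip":1,"dp":[-175,45,1],"spin":-0.4},
    {"grip":1,"dp":[-175,60,1],"spin":-0.55},
    {"grip":1,"dp":[-175,75,1],"spin":-0.7},
    {"grip":1,"dp":[-175,90,1],"spin":-0.85},
    {"grip":1,"dp":[-175,105,1],"spin":-1.0},
    {"grip":1,"dp":[-175,120,1],"spin":-1.15},
    {"grip":1,"dp":[-175,135,1],"spin":-1.3},
    {"grip":1,"dp":[-175,145,1],"spin":-1.45},
    {"grip":1,"dp":[-175,150,1],"spin":-1.6},
    {"grip":1,"dp":[-175,150,1],"spin":-1.75},
    {"grip":1,"dp":[-175,150,1],"spin":-1.819}
  ]
}}

```text
time: 7.95
tcp_pos: [0.4032, -0.0267, 0.0239]
orientation: [[0.265, 0.964, 0.003], [0.964, -0.265, -0.002], [-0.001, 0.004, -1.0]]
ft_force: [2.5, -2.5, 2.2]
finger_gap: 0.575
grip_force: 64.7
```

Call:
{"fn": "carry_out", "kwargs": {
  "steps": [
    {"grip":1,"dp":[0,0,-1],"spin":0},
    {"grip":1,"dp":[0,0,-1],"spin":0},
    {"grip":0,"dp":[0,0,-1],"spin":0},
    {"grip":0,"dp":[0,0,-1],"spin":0},
    {"grip":0,"dp":[0,0,-1],"spin":0},
    {"grip":0,"dp":[0,0,30],"spin":0},
    {"grip":0,"dp":[0,0,80],"spin":0},
    {"grip":0,"dp":[-40,-50,130],"spin":0},
    {"grip":0,"dp":[-70,-110,180],"spin":0},
    {"grip":0,"dp":[-70,-170,180],"spin":0},
    {"grip":0,"dp":[-70,-220,180],"spin":0},
    {"grip":0,"dp":[-70,-220,180],"spin":0}
  ]
}}

```text
time: 9.45
tcp_pos: [0.3318, -0.2494, 0.2041]
orientation: [[0.269, 0.963, 0.002], [0.963, -0.269, -0.002], [-0.002, 0.002, -1.0]]
ft_force: [-1.0, 0.3, -0.3]
finger_gap: 1.003
grip_force: 0.0
```

```bash
python3 - <<'E'
from h import *
t=snap("top","t1.png");s=snap("side","s1.png")
cv2.imwrite("pics/c.png",np.hstack([t[100:340,160:480],s[120:360,180:500]])[:,:,::-1])
print(r.state()["time"],r.state()["tcp_pos"])
E
```

```text
9.55 [ 0.33164857 -0.24713188  0.20304493]
```

View pics/c.png

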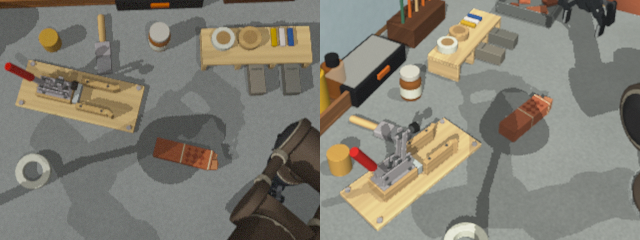

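The fragment lies free on the bench at about (185,153) in the left half, pointing roughly along the jig. The bystanders and grey bricks haven't moved.

```bash
cat > run2.py <<'E'
from fit import *
import sys
np.set_printoptions(precision=4,suppress=True)
tag=sys.argv[1];x0=np.array(eval(sys.argv[2]))
im={c:cv2.imread(f"pics/{c[0]}{tag}.png")[:,:,::-1].copy() for c in("top","side")}
M={}
for c in im:
    m=cv2.morphologyEx(redmask(im[c],(0,90,30),(14,255,255)),cv2.MORPH_CLOSE,np.ones((7,7),np.uint8));n,l=cv2.connectedComponents(m)
    k=np.bincount(l[sil(c,T(x0,box(-.085,.07,.05,.038)))>.9]);k[0]=0;M[c]=(l==k.argmax()).astype(np.float32);print(c,M[c].sum())
def cost(p,cs):
    return sum(np.abs(sil(c,T(p[:3],box(-.085,-.085+p[3+i],.05,.038)))-M[c]).sum() for i,c in enumerate(im) if c in cs)
for cs in(["top"],["side"],["top","side"]):
    z=np.r_[x0,.165,.165]
    s=minimize(cost,z,args=(cs,),method="Nelder-Mead",options=dict(initial_simplex=z+np.vstack([np.zeros(5),np.diag([.01,.01,.1,.01,.01])]),maxiter=400));print("frag",cs,s.x,s.fun)
E
python3 run2.py 1 "[.389,-.08,-1.84]"
```

```text
top 1291.0
side 1277.0
frag ['top'] [ 0.3893 -0.0747 -1.8555  0.1628  0.1686] 86.8125
frag ['side'] [ 0.389  -0.0728 -1.8353  0.175   0.1545] 101.6875
frag ['top', 'side'] [ 0.3901 -0.0736 -1.8409  0.1654  0.16  ] 203.125
```

```bash
cat > ov.py <<'E'
from fit import *
import sys
tag=sys.argv[1];J=eval(sys.argv[2])
def ov(c,x,y,w,h,k):
    im=cv2.resize(cv2.imread(f"pics/{c[0]}{tag}.png")[y:y+h,x:x+w],None,fx=k,fy=k,interpolation=cv2.INTER_CUBIC)
    rect=lambda x0,x1,y0,y1,z:[(x0,y0,z),(x1,y0,z),(x1,y1,z),(x0,y1,z)]
    L=[(rect(-.065,.065,-.11,.215,.012),(0,255,0)),(rect(.0265,.0405,-.05,.05,.052),(255,0,255)),(rect(-.0405,-.0265,-.05,.05,.052),(255,0,255)),([(0,-.11,.012),(0,.05,.012)],(255,255,0))]
    for q,col in L:
        p=np.array([proj(c,X) for X in T(J,q)]);p=((p-[x,y]+.5)*k*16).astype(np.int32)
        cv2.polylines(im,[p],True,col,1,cv2.LINE_AA,4)
    return im
a=ov("top",165,145,150,100,5);b=ov("side",190,200,160,160,3.6)
cv2.imwrite("pics/ovt.png",a);cv2.imwrite("pics/ovs.png",b)
E
python3 ov.py 1 "[.5456,.1546,-.2682]"
```

```text
(no output)
```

View pics/ovt.png

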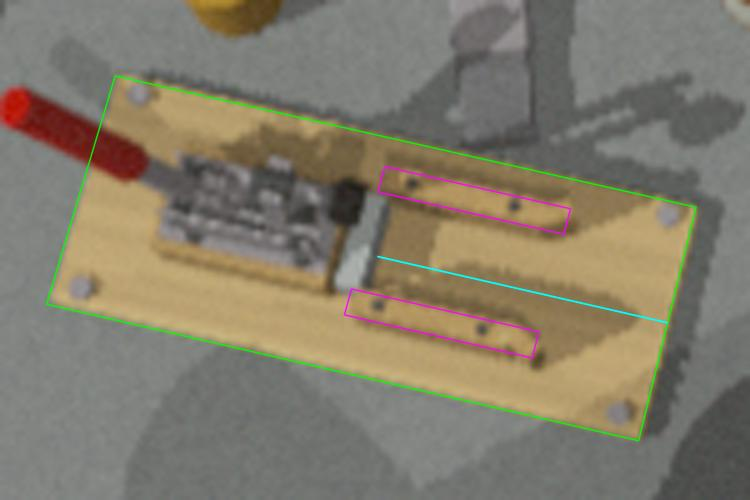

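View pics/ovs.png

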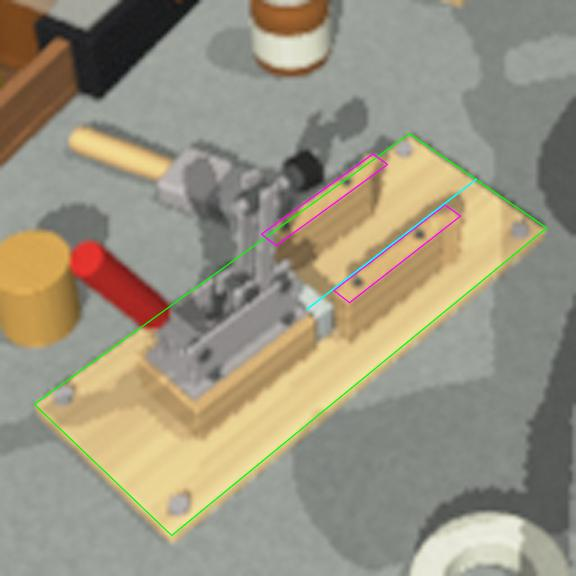

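The top overlay fits the bed outline to about 1 px. The cheeks are within 1–2 mm of their predicted places in both views, e.g. the lower cheek at (350,292) in the top view, so the flare will take up the rest. Next I regrasp near the middle of the fragment.

Call:
{"fn": "carry_out", "kwargs": {
  "steps": [
    {"grip":0,"dp":[20,55,-20],"spin":0},
    {"grip":0,"dp":[40,110,-60],"spin":0},
    {"grip":0,"dp":[57,169,-100],"spin":0},
    {"grip":0,"dp":[57,169,-120],"spin":0},
    {"grip":0,"dp":[57,169,-160],"spin":0},
    {"grip":0,"dp":[57,169,-180],"spin":0},
    {"grip":0,"dp":[57,169,-180],"spin":0},
    {"grip":1,"dp":[57,169,-180],"spin":0},
    {"grip":1,"dp":[57,169,-180],"spin":0},
    {"grip":1,"dp":[57,169,-180],"spin":0},
    {"grip":1,"dp":[57,169,-180],"spin":0},
    {"grip":1,"dp":[57,169,-180],"spin":0},
    {"grip":1,"dp":[57,169,-180],"spin":0},
    {"grip":1,"dp":[57,169,-170],"spin":0},
    {"grip":1,"dp":[57,169,-150],"spin":0},
    {"grip":1,"dp":[57,169,-140],"spin":0},
    {"grip":1,"dp":[57,169,-140],"spin":0}
  ],
  "force": 70
}}

```text
time: 11.68
tcp_pos: [0.3896, -0.0774, 0.0641]
orientation: [[0.265, 0.964, 0.002], [0.964, -0.265, -0.001], [-0.0, 0.002, -1.0]]
ft_force: [-0.7, -0.2, -5.1]
finger_gap: 0.57
grip_force: 74.1
```

Call:
{"fn": "carry_out", "kwargs": {
  "steps": [
    {"grip":1,"dp":[30,20,0],"spin":0},
    {"grip":1,"dp":[65,45,0],"spin":0},
    {"grip":1,"dp":[95,66,0],"spin":0},
    {"grip":1,"dp":[114.5,79.5,0],"spin":0},
    {"grip":1,"dp":[114.5,79.5,-12],"spin":0},
    {"grip":1,"dp":[114.5,79.5,-24],"spin":0},
    {"grip":1,"dp":[114.5,79.5,-24],"spin":0},
    {"grip":1,"dp":[114.5,79.5,-24],"spin":0}
  ]
}}

```text
time: 12.68
tcp_pos: [0.5021, 0.0019, 0.0387]
orientation: [[0.265, 0.964, -0.002], [0.964, -0.265, -0.0], [-0.001, -0.002, -1.0]]
ft_force: [-0.3, 0.3, -4.8]
finger_gap: 0.571
grip_force: 74.0
```

```bash
python3 - <<'E'
from h import *
snap("top","t2.png");snap("side","s2.png");print(r.state()["tcp_pos"],r.state()["ft_force"])
E
python3 ov.py 2 "[.5456,.1546,-.2682]"
python3 -c "
import cv2,numpy as np
from fit import *
t=cv2.imread('pics/t2.png')[150:270,225:345];s=cv2.imread('pics/s2.png')[190:310,260:380]
cv2.imwrite('pics/d.png',cv2.resize(np.hstack([t,s]),None,fx=3.3,fy=3.3,interpolation=cv2.INTER_CUBIC))"
```

```text
[0.50292896 0.00198548 0.03922299] [ 0.08270175 -0.73859539 -5.40229235]
```

View pics/d.png

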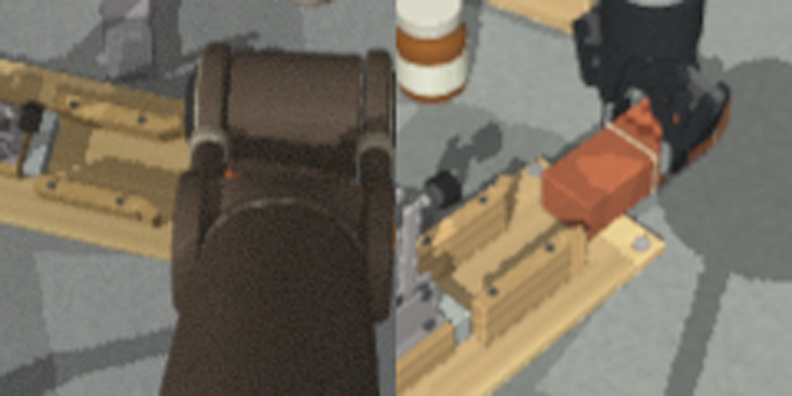

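Side half: the fragment's front face at (565,205) lines up with the nest opening, with the cheek tops at about (470,220) and (540,255). I insert in stages and watch the force.

Call:
{"fn": "carry_out", "kwargs": {
  "steps": [
    {"grip":1,"dp":[2.7,9.6,0],"spin":0},
    {"grip":1,"dp":[5.3,19.3,0],"spin":0},
    {"grip":1,"dp":[8,29,0],"spin":0},
    {"grip":1,"dp":[10.6,38.6,0],"spin":0},
    {"grip":1,"dp":[10.6,38.6,0],"spin":0},
    {"grip":1,"dp":[10.6,38.6,0],"spin":0}
  ]
}}

```text
time: 13.52
tcp_pos: [0.514, 0.0411, 0.0392]
orientation: [[0.264, 0.964, -0.0], [0.964, -0.264, -0.0], [-0.0, -0.0, -1.0]]
ft_force: [-0.2, 0.0, -6.1]
finger_gap: 0.566
grip_force: 73.9
```

Call:
{"fn": "carry_out", "kwargs": {
  "steps": [
    {"grip":1,"dp":[2,7.2,0],"spin":0},
    {"grip":1,"dp":[4,14.5,0],"spin":0},
    {"grip":1,"dp":[5.3,19.3,0],"spin":0},
    {"grip":1,"dp":[5.3,19.3,0],"spin":0}
  ]
}}

```text
time: 14.02
tcp_pos: [0.5196, 0.0607, 0.0393]
orientation: [[0.264, 0.965, 0.0], [0.965, -0.264, -0.0], [0.0, 0.0, -1.0]]
ft_force: [-0.3, 0.8, -5.6]
finger_gap: 0.572
grip_force: 73.9
```

Call:
{"fn": "carry_out", "kwargs": {
  "steps": [
    {"grip":1,"dp":[2,7.2,0],"spin":0},
    {"grip":1,"dp":[4,14.5,0],"spin":0},
    {"grip":1,"dp":[6,21.7,0],"spin":0},
    {"grip":1,"dp":[7.4,27,0],"spin":0},
    {"grip":1,"dp":[7.4,27,0],"spin":0},
    {"grip":1,"dp":[7.4,27,-2],"spin":0},
    {"grip":1,"dp":[7.4,27,-4],"spin":0},
    {"grip":1,"dp":[7.4,27,-4],"spin":0}
  ]
}}

```text
time: 15.02
tcp_pos: [0.5268, 0.0871, 0.0366]
orientation: [[0.265, 0.964, -0.001], [0.964, -0.265, -0.0], [-0.0, -0.001, -1.0]]
ft_force: [-4.0, 0.3, 5.0]
finger_gap: 0.571
grip_force: 75.1
```

Call:
{"fn": "carry_out", "kwargs": {
  "steps": [
    {"grip":0,"dp":[0,0,1],"spin":0},
    {"grip":0,"dp":[0,0,1],"spin":0},
    {"grip":0,"dp":[0,0,1],"spin":0},
    {"grip":0,"dp":[0,0,1],"spin":0},
    {"grip":0,"dp":[-3.5,-12.5,1],"spin":0},
    {"grip":0,"dp":[-7,-25,1],"spin":0},
    {"grip":0,"dp":[-10.3,-37.6,1],"spin":0},
    {"grip":0,"dp":[-10.3,-37.6,1],"spin":0},
    {"grip":1,"dp":[-10.3,-37.6,1],"spin":0},
    {"grip":1,"dp":[-10.3,-37.6,1],"spin":0},
    {"grip":1,"dp":[-10.3,-37.6,1],"spin":0},
    {"grip":1,"dp":[-10.3,-37.6,1],"spin":0},
    {"grip":1,"dp":[-10.3,-37.6,1],"spin":0},
    {"grip":1,"dp":[-10.3,-37.6,1],"spin":0}
  ],
  "force": 50
}}

```text
time: 16.77
tcp_pos: [0.5173, 0.0498, 0.0367]
orientation: [[0.265, 0.964, 0.001], [0.964, -0.265, 0.0], [0.0, 0.001, -1.0]]
ft_force: [1.6, 0.8, 5.5]
finger_gap: 0.576
grip_force: 52.7
```

Call:
{"fn": "carry_out", "kwargs": {
  "steps": [
    {"grip":1,"dp":[1.6,5.8,0],"spin":0},
    {"grip":1,"dp":[3.2,11.6,0],"spin":0},
    {"grip":1,"dp":[4.8,17.4,0],"spin":0},
    {"grip":1,"dp":[6.4,23,0],"spin":0},
    {"grip":1,"dp":[6.4,23,0],"spin":0}
  ]
}}

```text
time: 17.4
tcp_pos: [0.5231, 0.0712, 0.0367]
orientation: [[0.264, 0.965, -0.0], [0.965, -0.264, -0.003], [-0.003, 0.0, -1.0]]
ft_force: [-0.5, -6.6, 7.6]
finger_gap: 0.575
grip_force: 52.9
```

Call:
{"fn": "carry_out", "kwargs": {
  "steps": [
    {"grip":1,"dp":[0.5,1.9,0],"spin":0},
    {"grip":1,"dp":[1.1,3.9,0],"spin":0},
    {"grip":1,"dp":[1.6,5.8,0],"spin":0},
    {"grip":1,"dp":[1.6,5.8,0],"spin":0}
  ]
}}

```text
time: 17.9
tcp_pos: [0.5244, 0.0763, 0.0367]
orientation: [[0.264, 0.965, -0.001], [0.965, -0.264, -0.003], [-0.003, 0.0, -1.0]]
ft_force: [0.1, -8.9, 7.7]
finger_gap: 0.574
grip_force: 52.9
```

Call:
{"fn": "carry_out", "kwargs": {
  "steps": [
    {"grip":1,"dp":[0.5,1.9,0],"spin":0},
    {"grip":1,"dp":[1.1,3.9,0],"spin":0},
    {"grip":1,"dp":[1.3,4.8,0],"spin":0},
    {"grip":1,"dp":[1.3,4.8,0],"spin":0}
  ]
}}

```text
time: 18.4
tcp_pos: [0.5249, 0.0782, 0.0367]
orientation: [[0.263, 0.965, -0.003], [0.965, -0.263, -0.008], [-0.008, -0.001, -1.0]]
ft_force: [-3.5, -20.6, 11.4]
finger_gap: 0.577
grip_force: 53.2
```

Call:
{"fn": "carry_out", "kwargs": {
  "steps": [
    {"grip":1,"dp":[0.4,1.4,0],"spin":0},
    {"grip":1,"dp":[0.8,2.9,0],"spin":0},
    {"grip":1,"dp":[0.8,2.9,0],"spin":0}
  ]
}}

```text
time: 18.77
tcp_pos: [0.525, 0.0784, 0.0367]
orientation: [[0.262, 0.965, -0.005], [0.965, -0.262, -0.012], [-0.013, -0.002, -1.0]]
ft_force: [-5.6, -28.8, 13.4]
finger_gap: 0.575
grip_force: 53.3
```

Call:
{"fn": "carry_out", "kwargs": {
  "steps": [
    {"grip":0,"dp":[0,0,0],"spin":0},
    {"grip":0,"dp":[0,0,0],"spin":0},
    {"grip":0,"dp":[0,0,0],"spin":0},
    {"grip":0,"dp":[0,-5,10],"spin":0},
    {"grip":0,"dp":[0,-5,50],"spin":0},
    {"grip":0,"dp":[-30,-50,90],"spin":0},
    {"grip":0,"dp":[-70,-100,140],"spin":0},
    {"grip":0,"dp":[-110,-150,190],"spin":0},
    {"grip":0,"dp":[-150,-200,190],"spin":0},
    {"grip":0,"dp":[-180,-240,190],"spin":0},
    {"grip":0,"dp":[-180,-240,190],"spin":0}
  ]
}}

```text
time: 20.15
tcp_pos: [0.3452, -0.1556, 0.2276]
orientation: [[0.267, 0.964, 0.002], [0.964, -0.267, -0.002], [-0.001, 0.002, -1.0]]
ft_force: [0.8, 0.4, -0.7]
finger_gap: 0.997
grip_force: 0.0
```

```bash
python3 - <<'E'
from h import *
np.set_printoptions(precision=4,suppress=True)
t=snap("top","t3.png");s=snap("side","s3.png")
for n in("handle_grip","handle_pivot","fragment_end","fragment"):
    a=r.landmark_of(n,"top")[:1];b=r.landmark_of(n,"side")[:1]
    if a and b: print(n,a[0]["pixel"],b[0]["pixel"],*tri(a[0]["pixel"],b[0]["pixel"]))
cv2.imwrite('pics/e.png',cv2.resize(np.hstack([t[140:260,190:310],s[190:310,230:350]])[:,:,::-1],None,fx=3.3,fy=3.3,interpolation=cv2.INTER_CUBIC))
print(r.state()["time"],r.state()["tcp_pos"])
E
```

```text
handle_grip [173.7, 172.2] [219.1, 273.3] [0.5914 0.3356 0.1675] 0.007485739254014254
fragment_end [237.0, 193.1] [273.9, 283.2] [0.5607 0.2075 0.0246] 0.0056757565820576335
fragment [271.1, 205.4] [300.4, 264.3] [0.5323 0.1206 0.0159] 0.008332316332998434
20.65 [ 0.347  -0.1531  0.226 ]
```

View pics/e.png

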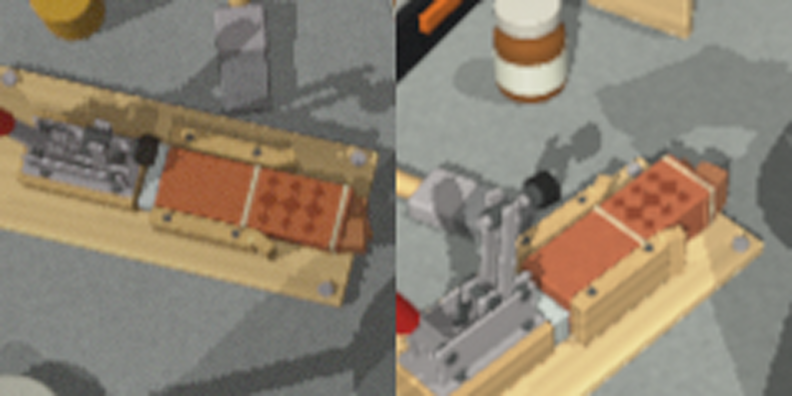

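The fragment lies between the cheeks, its front edge meeting the stop at (155,178) in the top half and (545,310) in the side half. It is parallel to the nest and flush with the cheeks, and the clamp is still open at about 1.17 rad. Now the handle.

Call:
{"fn": "carry_out", "kwargs": {
  "steps": [
    {"grip":1,"dp":[0,0,50],"spin":0},
    {"grip":1,"dp":[20,38,84],"spin":0},
    {"grip":1,"dp":[45,86,94],"spin":0},
    {"grip":1,"dp":[70,134,94],"spin":0},
    {"grip":1,"dp":[95,182,94],"spin":0},
    {"grip":1,"dp":[120,230,94],"spin":0},
    {"grip":1,"dp":[145,278,94],"spin":0},
    {"grip":1,"dp":[170,326,94],"spin":0},
    {"grip":1,"dp":[195,374,94],"spin":0},
    {"grip":1,"dp":[215,412,94],"spin":0},
    {"grip":1,"dp":[230,440,94],"spin":0},
    {"grip":1,"dp":[240,458,74],"spin":0},
    {"grip":1,"dp":[240,458,40],"spin":0},
    {"grip":1,"dp":[240,458,0],"spin":0},
    {"grip":1,"dp":[240,458,-20],"spin":0},
    {"grip":1,"dp":[240,458,-39],"spin":0},
    {"grip":1,"dp":[240,458,-39],"spin":0},
    {"grip":1,"dp":[240,458,-39],"spin":0}
  ]
}}

```text
time: 22.9
tcp_pos: [0.5876, 0.3046, 0.1888]
orientation: [[0.265, 0.964, 0.002], [0.964, -0.265, 0.001], [0.002, 0.002, -1.0]]
ft_force: [0.1, 0.7, 0.2]
finger_gap: 0.002
grip_force: 0.0
```

Call:
{"fn": "carry_out", "kwargs": {
  "steps": [
    {"grip":1,"dp":[3.3,11.3,0],"spin":0},
    {"grip":1,"dp":[5.6,20,-3],"spin":0},
    {"grip":1,"dp":[8,28.4,-7],"spin":0},
    {"grip":1,"dp":[10.5,37.5,-13],"spin":0},
    {"grip":1,"dp":[13,46.5,-19.5],"spin":0},
    {"grip":1,"dp":[15,54,-27],"spin":0},
    {"grip":1,"dp":[17.2,62,-35],"spin":0},
    {"grip":1,"dp":[17.2,62,-35],"spin":0}
  ]
}}

```text
time: 23.9
tcp_pos: [0.6026, 0.3664, 0.1502]
orientation: [[0.264, 0.964, -0.003], [0.964, -0.264, -0.001], [-0.002, -0.003, -1.0]]
ft_force: [-0.8, -0.2, -0.4]
finger_gap: 0.002
grip_force: 0.0
```

```bash
python3 - <<'E'
from h import *
snap("side","s4.png");im=snap("top","t4.png")
for c in("side","top"): print([(d["pixel"],d["confidence"]) for d in r.landmark_of("handle_grip",c)[:2]])
J=np.array([.5456,.1546])
for th in(1.0,.8,.6,.4):
    y=.144+.11*np.cos(th);print(th,proj("side",[J[0]+.265*y,J[1]+.964*y,.066+.11*np.sin(th)]).round(),proj("top",[J[0]+.265*y,J[1]+.964*y,.066+.11*np.sin(th)]).round())
E
```

```text
[([199.1, 298.9], 0.62), ([238.3, 292.2], 0.2)]
[([158.5, 173.8], 0.93)]
1.0 [213. 281.] [168. 169.]
0.8 [207. 290.] [163. 169.]
0.6 [202. 300.] [160. 169.]
0.4 [199. 310.] [158. 170.]
```

Call:
{"fn": "carry_out", "kwargs": {
  "steps": [
    {"grip":1,"dp":[1.8,6.5,-9],"spin":0},
    {"grip":1,"dp":[3.3,12.1,-18.6],"spin":0},
    {"grip":1,"dp":[4.6,16.5,-29],"spin":0},
    {"grip":1,"dp":[5.6,20.3,-39.3],"spin":0},
    {"grip":1,"dp":[6.2,22.5,-46],"spin":0},
    {"grip":1,"dp":[6.7,24.5,-53],"spin":0},
    {"grip":1,"dp":[7,25.5,-58],"spin":0},
    {"grip":1,"dp":[7,25.5,-62],"spin":0},
    {"grip":1,"dp":[7,25.5,-64],"spin":0},
    {"grip":1,"dp":[7,25.5,-64],"spin":0}
  ]
}}

```text
time: 25.35
tcp_pos: [0.6102, 0.3917, 0.0901]
orientation: [[0.265, 0.964, -0.002], [0.964, -0.265, -0.001], [-0.001, -0.002, -1.0]]
ft_force: [-4.9, -2.9, 10.9]
finger_gap: 0.002
grip_force: 5.5
```

Call:
{"fn": "carry_out", "kwargs": {
  "steps": [
    {"grip":1,"dp":[0,0,-2],"spin":0},
    {"grip":1,"dp":[0,0,-3],"spin":0},
    {"grip":1,"dp":[0,0,-3],"spin":0}
  ]
}}

```text
time: 25.72
tcp_pos: [0.6103, 0.3918, 0.0899]
orientation: [[0.265, 0.964, -0.002], [0.964, -0.265, -0.001], [-0.001, -0.002, -1.0]]
ft_force: [-8.0, -4.4, 19.9]
finger_gap: 0.005
grip_force: 10.2
```

Call:
{"fn": "carry_out", "kwargs": {
  "steps": [
    {"grip":1,"dp":[0,0,15],"spin":0},
    {"grip":1,"dp":[0,0,60],"spin":0},
    {"grip":1,"dp":[0,0,110],"spin":0},
    {"grip":1,"dp":[-60,0,160],"spin":0},
    {"grip":1,"dp":[-120,0,200],"spin":0},
    {"grip":1,"dp":[-180,-40,200],"spin":0},
    {"grip":1,"dp":[-220,-100,200],"spin":0},
    {"grip":1,"dp":[-250,-160,200],"spin":0},
    {"grip":1,"dp":[-270,-220,200],"spin":0},
    {"grip":1,"dp":[-270,-280,200],"spin":0},
    {"grip":1,"dp":[-270,-340,200],"spin":0},
    {"grip":1,"dp":[-270,-400,200],"spin":0},
    {"grip":1,"dp":[-270,-460,200],"spin":0},
    {"grip":1,"dp":[-270,-500,200],"spin":0},
    {"grip":1,"dp":[-270,-500,200],"spin":0},
    {"grip":1,"dp":[-270,-500,200],"spin":0}
  ]
}}

```text
time: 27.72
tcp_pos: [0.3405, -0.1082, 0.2847]
orientation: [[0.267, 0.964, -0.001], [0.964, -0.267, 0.001], [0.001, -0.001, -1.0]]
ft_force: [0.2, 0.6, -0.1]
finger_gap: -0.001
grip_force: 0.0
```

```bash
python3 - <<'E'
from h import *
t=snap("top","t5.png");s=snap("side","s5.png")
cv2.imwrite('pics/f.png',cv2.resize(np.hstack([t[140:260,150:300],s[190:310,180:330]])[:,:,::-1],None,fx=2.6,fy=2.6,interpolation=cv2.INTER_CUBIC))
g=[r.landmark_of("handle_grip",c)[0]["pixel"] for c in("top","side")];print(tri(*g))
for c in("top","side"):print([(n,r.landmark_of(n,c)[0]["pixel"]) for n in("jar","weight","tape_roll","brush") if r.landmark_of(n,c)])
print(r.state()["time"],r.state()["tcp_pos"],r.state()["ft_force"])
E
```

```text
(array([0.60154333, 0.39846167, 0.078265  ]), np.float64(0.015145101989127028))
[('jar', [321.2, 142.3]), ('weight', [321.4, 143.6]), ('tape_roll', [196.5, 274.3]), ('brush', [265.5, 144.1])]
[('jar', [270.6, 213.6]), ('weight', [200.3, 286.8]), ('tape_roll', [328.3, 369.4]), ('brush', [239.5, 250.0])]
28.725 [ 0.34077797 -0.10841153  0.28526359] [-0.54092302 -0.14995342  0.12278243]
```

View pics/f.png

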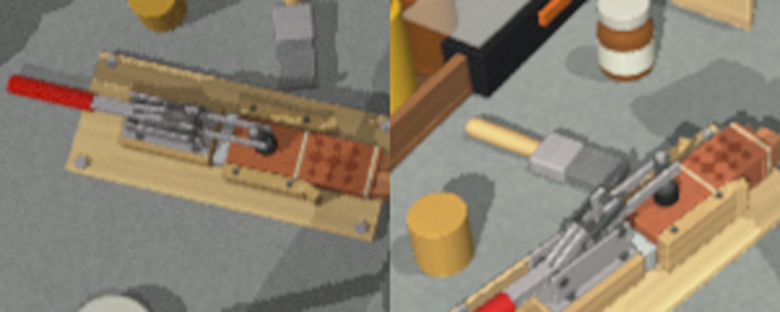

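The handle lies level at (50,92), the pad bears on the fragment at (263,140) in the top half and (667,190) in the side half, and the fragment sits against the stop. The bystanders haven't moved and the arm is clear, so I hand in.

```bash
python3 -c "
from bench import r
print(r.hand_in())"
```

```text
the job is handed in; nothing more can be done
None
```

I handed the job in at about 29 s of the 64 s limit; no verdict came back. The last pictures show the fragment against the stop, the handle down at its stop, the pad on the fragment, and the visible bystanders in place; the pad force couldn't be measured, and I didn't re-check the grey bricks after pulling the fragment out.

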